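Reset the rework station under its push-latch cover

ROBOT

A 6-joint arm with a two-finger parallel gripper is mounted at the origin on the work surface. World frame = base frame: x ahead of the robot, y to its left, z up, the work surface at z = 0. Lengths are in mm, angles in rad, forces in N, time in s.
With the tool pointing down it reaches from about 350 to 875 mm from the base axis. Payload 4.2 kg.
Tool frame: the origin (TCP) lies on the mounting face of the last link; the fingertips stand 173 mm ahead of it and the grasp point (between the pads) lies grip_point_offset ahead of it (grip_point_offset is the distance from the TCP to the grasp point, in mm); z points along the fingers, y is the line along which they close (so a half turn about z gives the same grasp; the last joint's range is limited). The gripper opens to 85 mm and grips with 20 to 120 N. Pads are 22 mm wide; open, the fingers measure 114 mm over their backs; the gripper's body (76 mm by 85 mm) begins 54 mm behind the grasp point. The pads swing forward as they close: fully open they stand 13 mm farther back than shut.
Start: joints at [1.584, 0.385, 0.008, 0, -1.194, -0.259], TCP at [152.051, 606.202, 404.712] pointing down, gripper open.
Joint ranges: [-3.14, 3.14], [-1.21, 2.06], [-1.07, 1.41], [-3.16, 2.05], [-2.99, -0.16], [-3.1, 3.1]. Speed limits (rad/s): [2.79, 2.79, 3.14, 3.14, 3.14, 3.14].

INTERFACE

Orientations are given as a unit quaternion [x, y, z, w].
In Python, from bench import read_state, get_image, job_done, recognise, place_of, grip_point_offset gives the robot as it stands. The module is installed in compiled form; this text tells all that it offers.
- The arm moves only by the tool carry_out, never from a script. Its arguments are lists of equal length, an entry for each row: "slide": the shift along the tool's x, y, z in m, a list of three; "roll": the turn about the tool's z in degrees; "claw": the finger opening in m, from 0 to 0.0854. A call has 1 to 8 rows; each row is the pose to reach, as a shift and turn from the pose commanded when the call began, along the tool's axes at that moment; what a row does not reach only later rows make up. A row lasts 1/8 s, in which the tool goes at most 62.5 mm and 10.7 degrees, less where a joint would pass 70% of its speed; a pose out of reach is approached as far as the arm can. A call with a gripper value outside its range is refused whole. The fingers move at their own pace and stop on an object; the grip force is fixed at half the most. Time passes only in rows, so rows that repeat a pose let the fingers close. It gives the time, the measured TCP pose, the force, the opening and the grip force at its end, in the units of the state.
- read_state(): the state, without advancing time (a new reading comes with each control period).
- get_image(name): name is "scene" or "side" or "wrist"; returns a dict with "img" (400x640x3 uint8, red, green, blue), "z_map" (400x640 float32, mm along the optical axis (not along the pixel's ray), 0 where there is no reading), "mtx" (3x3 intrinsics, pixels), "world_from_camera" (4x4, takes a point from camera to world coordinates); the wrist camera has in their place "T_tool_cam" (4x4, takes a point from camera to tool coordinates, whose origin is the TCP and whose axes are the flange's). Camera axes: x right, y up, looking along -z (the intrinsics and any distortion apply to the point x, -y, -z); pixel columns grow to the right and rows downward; lengths in mm; the calibration is good to about 2 mm. The wrist camera is an equidistant fisheye: a pixel r from the principal point sees the ray r / f radians off the axis. A picture is of the moment at which its call begins: read the wrist's pose just before it.
- job_done(): hands the job in; it is judged then, once.
Trained networks look in a picture, given as the dict that the camera call returned (one of the last four; its "shot" number tells which), for a name from the list of things; names that differ only in an ending like _2 or _b are one class to them, and where a whole thing is asked for, a point or a joint stands for the part that bears it (a point fixed in the world has none). Each returns a list of dicts, best first, with "conf" (0 to 1); they miss things now and then, are a little off and sometimes report something else, mostly with a low value. They report only what shows in the picture. A call takes as long as a camera call.
- recognise(picture, thing): "at" ([column, row] in pixels, amid what is visible of it).
- place_of(picture, thing): "at" ([column, row] in pixels: a listed point, or the origin of a listed thing).
The state is a dict: "clock": time; "joints": joint angles; "joint_vel": joint speeds; "joint_efforts": joint torques, N m; "position": TCP position; "ee_rot": TCP orientation; "contact_force": force on the tool from outside, world axes, zero at the start; "wrist_torque": the same for the moment, N m; "gripper_width": finger opening in mm; "grasp_force": force on a finger pad.
Only numpy, scipy, OpenCV 4.12 (cv2) and the standard library are available. Lean on these libraries where they do the work, as an engineer would, in place of code of your own. Each camera call takes 0.05 s, during which the arm holds its last target. There are 200 camera calls.

TASK

The hot-air rework station needs a reset. Press in the blue push-latch cover on its top and let go so that it pops open, press the red button underneath all the way down and let it come up, then push the cover shut and press it in until it latches and stays closed. Use fingertips only: grip and lift nothing, leave the solder spool, flux bottle and tin where they stand, and finish clear of everything.

Things in the scene. Friction and masses are not known exactly. Their poses are not given: they have to be found in the camera images.
- station: Black box of a hot-air rework station, fixed to the bench, 170 mm (x) by 220 mm (y) by 100 mm high (flat top at z = 100 mm). Origin: centre of its underside; x away from its front, z up. Its top carries the blue cover on the +y half and a grey control panel with two fixed black knobs (15 mm high) on the -y half.
- flap_hinge (a point): Middle of the cover's hinge line, on the station's top, at (-40, 50, 100) mm in the station frame, line along station y; fixed to the station. Closed, the cover reaches from here 75 mm along station +x, 80 mm wide (y), its outer top face 18 mm above the hinge. It is a hollow cap with 4 mm walls, open below.
- flap_pad (a point): Centre of the white press pad (22 x 46 mm) on the cover's outer top face, 56 mm from the hinge line along the cover and 18 mm above it in the cover's frame; moves and tilts with the cover.
- flap (a joint): Cover angle, rad: 0 latched shut; grows as the free edge swings up, outer face turning to the station's -x; 1.15 open stop; -0.07 pressed-in stop (4 mm at the pad, harmless). Push-push latch: each press beyond -0.045 (2.5 mm, 3 to 5 N) and let go changes it over. Freed, it springs to 1.15 in about 0.5 s and stays; to relatch push it down (2 to 5 N), press in, let go.
- button_top (a point): Centre of the top face of the red button, 22 mm across, at (+12, +50, 109.5) mm in the station frame (52 mm from the hinge line) while up. Covered by the closed cover; free from above when the cover stands open.
- button (a joint): Travel of the red button in m: 0 up, 0.005 fully down; spring return, 1.5 N at first touch and 4 N fully down.
- spool_mid (a point): Centre (half-way up) of a loose blue solder spool, 60 mm across, 40 mm high.
- flux_mid (a point): Centre (half-way up) of a loose amber flux bottle, 38 mm across, 85 mm high.
- tin_mid (a point): Centre (half-way up) of a loose metal tin with lid, 56 mm across, 45 mm high.

How it is judged:
By the outcome, as a careful person would: the job done as asked, in the order asked, and still so for the second after the job is handed in, with the robot touching nothing.
It also fails if it takes over 48 s, if anything falls off the work surface, if the arm or the gripper's body presses on something with over 40 N, if the wrist force passes 120 N, or if a joint passes its speed limit or range.

## Working session

There is one attempt and no reset: what is moved stays moved. The work goes in short steps, Python scripts to look and compute and a tool call to move; the robot and the scene stay as the last step left them, time stands still between calls to the robot, and variables do not carry over. Pictures are saved under pics/ and viewed, at most 10 in all, crops included, and the job is handed in when it is done.

Besides the shell and the picture viewer there is one more tool, called by a JSON object that holds its "fn" and its "kwargs", one argument or row to a line. carry_out: Moves the arm, as the interface text tells. Its arguments: {"type":"object","properties":{"slide":{"type":"array"},"roll":{"type":"array"},"claw":{"type":"array"}},"required":["slide","roll","claw"]}

```bash
mkdir -p pics; cat > h.py <<'E'
import numpy as np, cv2
from bench import *
from scipy.spatial.transform import Rotation as R
def shot(n):
    s=read_state(); p=get_image(n); return s,p
def w(p,at,r=2):
    c,rw=int(round(at[0])),int(round(at[1]))
    z=p["z_map"][max(0,rw-r):rw+r+1,max(0,c-r):c+r+1]; z=z[z>0]
    if len(z)==0: return None
    z=np.median(z); K=p["mtx"]
    x=(at[0]-K[0,2])/K[0,0]*z; y=(at[1]-K[1,2])/K[1,1]*z
    return (p["world_from_camera"]@[x,-y,-z,1])[:3]
def save(p,n): cv2.imwrite(f"pics/{n}.png",p["img"][:,:,::-1])
E
python3 - <<'E'
from h import *
s=read_state(); print({k:np.round(v,3) for k,v in s.items()}); print(grip_point_offset)
for n in("scene","side"):
    p=get_image(n); save(p,n+"0")
    print(n,p.keys())
    for t in("station","flap_hinge","flap_pad","spool_mid","flux_mid","tin_mid"):
        for d in place_of(p,t)[:2]:
            print(t,np.round(d["at"]),round(d["conf"],2),w(p,d["at"]))
E
```

```text
{'clock': np.float64(0.0), 'joints': array([ 1.584e+00,  3.860e-01,  7.000e-03, -1.000e-03, -1.194e+00,
       -2.590e-01]), 'joint_vel': array([-0.001,  0.002, -0.001,  0.   ,  0.   ,  0.003]), 'joint_efforts': array([-1.0000e-03, -3.9229e+01,  1.8840e+01,  4.1860e+00, -5.0000e-03,
       -0.0000e+00]), 'position': array([151.99 , 606.022, 403.6  ]), 'ee_rot': array([ 0.992, -0.123, -0.   ,  0.001]), 'contact_force': array([ 0.117, -0.384,  0.793]), 'wrist_torque': array([ 0.044, -0.038, -0.004]), 'grasp_force': np.float64(0.0), 'gripper_width': np.float64(85.236)}
154.70000000000002
scene dict_keys(['img', 'z_map', 'mtx', 'world_from_camera', 'shot'])
station [254. 233.] 0.8 [656.18490581 -81.95782343  58.44055621]
flap_hinge [264. 191.] 0.77 [564.44697263 -50.33627881 120.62766237]
flap_pad [269. 192.] 0.76 [571.49000118 -37.79162791 120.02210481]
spool_mid [266. 256.] 0.61 [725.19056728 -55.78257846  41.22314365]
spool_mid [254. 231.] 0.33 [655.02416792 -79.46218486  65.18318866]
flux_mid [316. 206.] 0.65 [535.6957494   83.80835649  44.77699841]
tin_mid [194. 247.] 0.94 [ 672.32630584 -225.88153914   44.36052999]
side dict_keys(['img', 'z_map', 'mtx', 'world_from_camera', 'shot'])
station [351. 254.] 0.59 [ 501.105371   -157.02359299   81.56754126]
flap_hinge [321. 219.] 0.78 [507.69366336 -51.09319997 103.35121095]
flap_pad [339. 201.] 0.88 [567.35890476 -38.132      118.11028611]
spool_mid [336. 202.] 0.32 [560.39502978 -36.56579057 119.12166568]
flux_mid [292. 211.] 0.65 [518.34137632  75.30904086  53.94923016]
tin_mid [430. 268.] 0.89 [ 633.53833921 -247.2856952    39.02858933]
```

```bash
python3 -c "
import cv2,numpy as np
a=cv2.imread('pics/scene0.png')[120:320,120:400];b=cv2.imread('pics/side0.png')[120:320,220:500]
cv2.imwrite('pics/both0.png',cv2.resize(np.vstack([a,b]),None,fx=1.5,fy=1.5))"
```

```text
(no output)
```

View pics/both0.png

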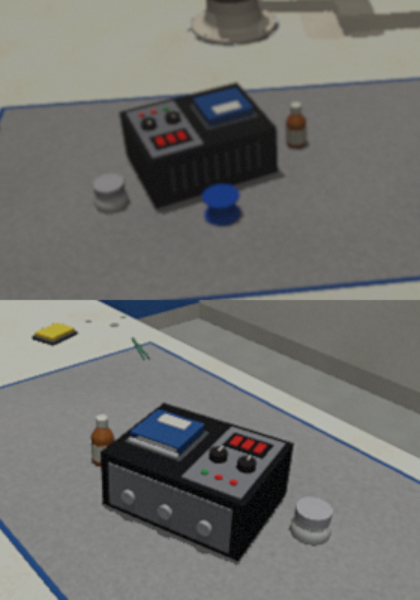

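The top panel (scene) and bottom panel (side) show the station with the blue closed cover. The white pad is at about (228,106) in the crop in the upper view and (172,422) in the lower. The flux bottle is off the +y side, the tin off the -y side and the spool behind. Next I'll fit the station's pose.

```bash
python3 - <<'E'
from h import *
P=[];C=[]
for n in("scene","side"):
    p=get_image(n); z=p["z_map"]; K=p["mtx"]; v,u=np.indices(z.shape)
    q=np.stack([(u-K[0,2])/K[0,0]*z,-(v-K[1,2])/K[1,1]*z,-z,np.ones_like(z)],-1)@p["world_from_camera"].T
    m=(z>0)&(abs(q[...,0]-570)<250)&(abs(q[...,1]+80)<250)
    im=p["img"].astype(int); r,g,b=im[...,0],im[...,1],im[...,2]
    top=m&(abs(q[...,2]-100)<6); blue=m&(q[...,2]>112)&(b>r+40)&(q[...,2]<126)
    pad=m&(q[...,2]>112)&(q[...,2]<126)&(im.min(-1)>120)
    for l,k in(("top",top),("blue",blue|pad),("pad",pad)):
        xy=q[k][:,:2].astype(np.float32)
        k2=cv2.minAreaRect(xy); print(n,l,len(xy),np.round(k2[0]),np.round(k2[1]),round(k2[2],1),xy.mean(0).round(1),round(float(np.median(q[k][:,2])),1))
E
```

```text
scene top 2495 [569. -85.] [179. 222.] 20.0 [590.5 -93.4] 102.3
scene blue 431 [551. -39.] [78. 80.] 20.1 [550.8 -40.2] 119.9
scene pad 74 [568. -32.] [23. 45.] 15.6 [566.6 -32.8] 120.5
side top 3850 [567. -84.] [174. 222.] 19.8 [ 557.7 -109.5] 100.8
side blue 724 [562. -80.] [ 77. 168.] 19.0 [545.1 -42. ] 118.3
side pad 125 [575. -83.] [ 25. 156.] 11.7 [564.7 -35.1] 118.8
```

{"fn": "carry_out", "kwargs": {
  "slide": [
    [0.599,0.491,0],
    [0.599,0.491,0],
    [0.599,0.491,0],
    [0.599,0.491,0],
    [0.599,0.491,0],
    [0.599,0.491,0],
    [0.599,0.491,0],
    [0.599,0.491,0]
  ],
  "roll": [56,56,56,56,56,56,56,56],
  "claw": [0.085,0.085,0.085,0.085,0.085,0.085,0.085,0.085]
}}

```text
clock: 1.8
position: [450.8, 202.9, 405.2]
ee_rot: [0.819, -0.574, 0.0, -0.001]
contact_force: [1.4, 0.8, 0.1]
gripper_width: 85.0
grasp_force: 0.0
```

```bash
cat > go.py <<'E'
# usage: go.py station-x station-y tipz(offset TIP) : prints slide for the +y finger centre
import sys; from h import *
C=np.array([568,-84.5]); A=np.radians(20); TIP=160
s=read_state(); Rt=R.from_quat(s["ee_rot"]).as_matrix(); p=s["position"]
ex=np.array([np.cos(A),np.sin(A)]); ey=np.array([-ex[1],ex[0]])
def fing(): # finger in station frame
    f=p+Rt@[0,50,TIP]; d=f[:2]-C; return np.round([d@ex,d@ey,f[2]],1)
ty=np.degrees(np.arctan2(Rt[1,1],Rt[0,1]))
print("t",s["clock"],"tcp",p.round(1),"finger st",fing(),"ty ang",ty.round(2),"F",s["contact_force"].round(2))
if len(sys.argv)>3:
    x,y,z=map(float,sys.argv[1:4]); f=C+x*ex+y*ey+50*ex
    print("slide",(Rt.T@(np.array([*f,z+TIP])-p)).round(1),"roll",round((ty-200+180)%360-180,2))
E
python3 go.py 16 50 180
```

```text
t 1.8 tcp [450.8 202.9 405.2] finger st [-61.6 310.2 245.2] ty ang -160.05 F [1.36 0.8  0.09]
slide [260.1 -78.   65.2] roll -0.05
```

{"fn": "carry_out", "kwargs": {
  "slide": [
    [0.26,-0.078,0.03],
    [0.26,-0.078,0.03],
    [0.26,-0.078,0.03],
    [0.26,-0.078,0.03],
    [0.26,-0.078,0.03],
    [0.26,-0.078,0.03],
    [0.26,-0.078,0.03]
  ],
  "roll": [0,0,0,0,0,0,0],
  "claw": [0.085,0.085,0.085,0.085,0.085,0.085,0.085]
}}

```text
clock: 2.68
position: [611.4, -12.4, 375.0]
ee_rot: [0.819, -0.574, -0.0, -0.0]
contact_force: [0.6, -0.6, -0.4]
gripper_width: 85.2
grasp_force: 0.0
```

```bash
cat > wr.py <<'E'
import sys; from h import *
s,p=shot("wrist"); save(p,sys.argv[1]); 
K=p["mtx"];T=p["T_tool_cam"];Rt=R.from_quat(s["ee_rot"]).as_matrix()
def ray(at):
    a=(at[0]-K[0,2])/K[0,0];b=(at[1]-K[1,2])/K[1,1];r=np.hypot(a,b)
    d=np.array([np.sin(r)*a/r,-np.sin(r)*b/r,-np.cos(r)])
    return s["position"]+Rt@T[:3,3],Rt@T[:3,:3]@d
def onz(at,z):
    o,d=ray(at); return o+d*(z-o[2])/d[2]
for t,z in(("flap_pad",118),("button_top",109.5),("station",100)):
    for q in place_of(p,t)[:2]: print(t,np.round(q["at"]),round(q["conf"],2),onz(q["at"],z).round(1))
E
python3 wr.py wr1; python3 go.py 16 50 180
```

```text
flap_pad [382. 205.] 0.76 [565.2 -32.2 118. ]
station [379. 129.] 0.86 [586.7 -85.9 100. ]
t 2.875 tcp [611.4 -12.1 375.4] finger st [ 15.7  53.2 215.3] ty ang -159.98 F [ 1.   -0.29  0.4 ]
slide [ 3.2 -0.4 35.4] roll 0.02
```

View pics/wr1.png

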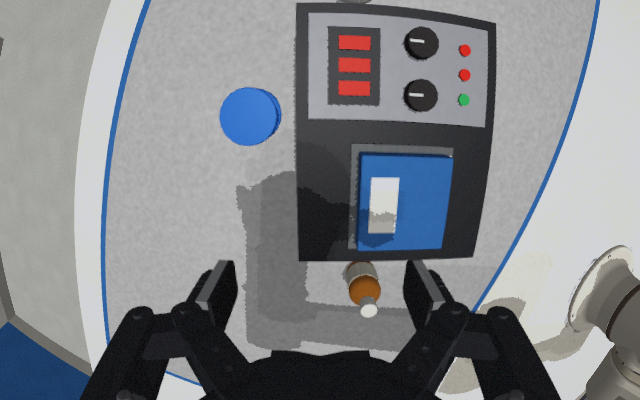

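The wrist picture shows the white pad at (383,206), where the model puts it. The right finger, on the robot side at (425,285), will do the pressing. Next I lower it toward the pad.

{"fn": "carry_out", "kwargs": {
  "slide": [
    [0.003,0,0.05],
    [0.003,0,0.08],
    [0.003,0,0.08]
  ],
  "roll": [0,0,0],
  "claw": [0.085,0.085,0.085]
}}

```text
clock: 3.25
position: [612.0, -15.5, 292.6]
ee_rot: [0.819, -0.574, -0.002, 0.002]
contact_force: [-0.3, -0.7, -0.2]
gripper_width: 85.0
grasp_force: 0.0
```

```bash
python3 go.py 16 50 118; python3 - <<'E'
from h import *
p=get_image("side"); cv2.imwrite("pics/s1.png",cv2.resize(p["img"][100:280,260:440,::-1],None,fx=3,fy=3))
E
```

```text
t 3.25 tcp [612.  -15.5 292.6] finger st [ 14.1  50.  132.9] ty ang -160.04 F [-0.34 -0.73 -0.19]
slide [-0.2 -1.1 14.6] roll -0.04
```

View pics/s1.png

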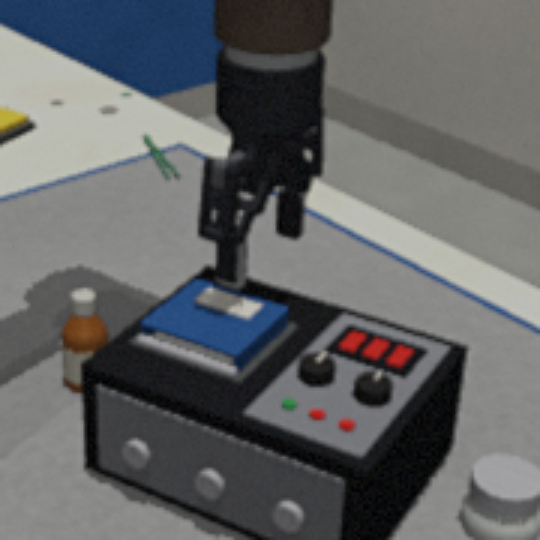

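The finger is centred just above the white pad, with its tip at about (233,283) in the crop. I'll step down onto it.

{"fn": "carry_out", "kwargs": {
  "slide": [
    [0,-0.001,0.006],
    [0,-0.001,0.012],
    [0,-0.001,0.013],
    [0,-0.001,0.013]
  ],
  "roll": [0,0,0,0],
  "claw": [0.085,0.085,0.085,0.085]
}}

```text
clock: 3.8
position: [613.9, -15.7, 281.9]
ee_rot: [0.819, -0.574, 0.0, -0.0]
contact_force: [-0.2, 0.1, 0.4]
gripper_width: 85.0
grasp_force: 0.0
```

{"fn": "carry_out", "kwargs": {
  "slide": [
    [0,0,0.002],
    [0,0,0.003],
    [0,0,0.003]
  ],
  "roll": [0,0,0],
  "claw": [0.085,0.085,0.085]
}}

```text
clock: 4.18
position: [613.9, -15.7, 278.8]
ee_rot: [0.819, -0.574, 0.0, 0.0]
contact_force: [0.2, -0.3, 0.6]
gripper_width: 85.2
grasp_force: 0.2
```

{"fn": "carry_out", "kwargs": {
  "slide": [
    [0,0,0.001],
    [0,0,0.002],
    [0,0,0.002]
  ],
  "roll": [0,0,0],
  "claw": [0.085,0.085,0.085]
}}

```text
clock: 4.55
position: [614.1, -15.6, 277.1]
ee_rot: [0.819, -0.574, 0.0, -0.0]
contact_force: [-0.4, 1.3, 2.6]
gripper_width: 85.1
grasp_force: 1.6
```

{"fn": "carry_out", "kwargs": {
  "slide": [
    [0,0,0.001],
    [0,0,0.002],
    [0,0,0.002]
  ],
  "roll": [0,0,0],
  "claw": [0.085,0.085,0.085]
}}

```text
clock: 4.92
position: [614.4, -15.5, 275.0]
ee_rot: [0.819, -0.574, 0.001, -0.001]
contact_force: [2.8, 2.0, 3.8]
gripper_width: 85.3
grasp_force: 1.9
```

{"fn": "carry_out", "kwargs": {
  "slide": [
    [0,0,0.001],
    [0,0,0.0015],
    [0,0,0.0015]
  ],
  "roll": [0,0,0],
  "claw": [0.085,0.085,0.085]
}}

```text
clock: 5.3
position: [614.5, -15.4, 274.2]
ee_rot: [0.819, -0.574, 0.001, -0.001]
contact_force: [0.9, 2.6, 6.5]
gripper_width: 85.4
grasp_force: 3.4
```

{"fn": "carry_out", "kwargs": {
  "slide": [
    [0,-0.01,-0.06],
    [0,-0.02,-0.1],
    [0,-0.02,-0.1],
    [0,-0.02,-0.1],
    [0,-0.02,-0.1],
    [0,-0.02,-0.1],
    [0,-0.02,-0.1]
  ],
  "roll": [0,0,0,0,0,0,0],
  "claw": [0.085,0.085,0.085,0.085,0.085,0.085,0.085]
}}

```text
clock: 6.18
position: [632.6, -8.9, 372.5]
ee_rot: [0.819, -0.574, -0.0, 0.0]
contact_force: [0.2, -1.0, -0.0]
gripper_width: 85.3
grasp_force: 0.0
```

```bash
python3 wr.py wr2; python3 go.py 16 50 180;  python3 - <<'E'
from h import *
p=get_image("side"); q=cv2.imread("pics/wr2.png")[100:,200:560]
a=cv2.resize(p["img"][100:280,260:440,::-1],(300,300))
cv2.imwrite("pics/c2.png",np.hstack([a,q]))
E
```

```text
flap_pad [484. 229.] 0.78 [489.5 -40.8 118. ]
flap_pad [464. 203.] 0.22 [520.9 -55.  118. ]
button_top [411. 206.] 0.61 [561.  -35.3 109.5]
station [411. 208.] 0.62 [555.8 -30.7 100. ]
t 6.375 tcp [632.7  -8.9 373.2] finger st [ 36.6  49.  213.2] ty ang -160.09 F [-0.25 -0.41  0.54]
slide [-1.  20.6 33.2] roll -0.09
```

View pics/c2.png

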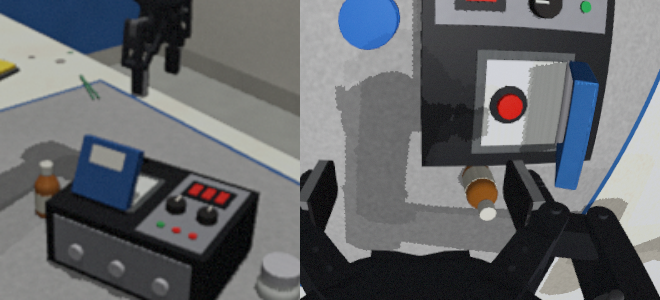

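The cover stands open, and the red button is visible at (510,107) in the combined picture. It lies within 2 mm of the model. Next I go down onto the button.

{"fn": "carry_out", "kwargs": {
  "slide": [
    [-0.001,0.0205,0.01],
    [-0.001,0.0205,0.04],
    [-0.001,0.0205,0.07],
    [-0.001,0.0205,0.09],
    [-0.001,0.0205,0.1],
    [-0.001,0.0205,0.1]
  ],
  "roll": [0,0,0,0,0,0],
  "claw": [0.085,0.085,0.085,0.085,0.085,0.085]
}}

```text
clock: 7.18
position: [613.1, -14.9, 272.9]
ee_rot: [0.819, -0.574, -0.0, 0.0]
contact_force: [0.6, -0.4, 0.6]
gripper_width: 84.6
grasp_force: 0.0
```

```bash
python3 go.py 15 50 109.5;python3 - <<'E'
from h import *
p=get_image("side"); q=get_image("scene")
cv2.imwrite("pics/c3.png",np.hstack([cv2.resize(p["img"][130:250,280:400,::-1],(400,400)),cv2.resize(q["img"][110:230,200:320,::-1],(400,400))]))
E
```

```text
t 7.175 tcp [613.1 -14.9 272.9] finger st [ 16.   50.  112.9] ty ang -160.08 F [ 0.55 -0.44  0.59]
slide [-0.   1.2  3.4] roll -0.08
```

View pics/c3.png

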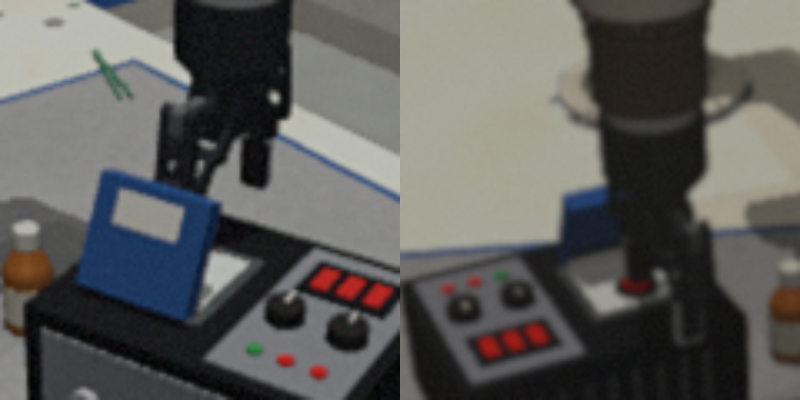

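The finger stands right over the red button, at (635,283) in the right half, and the cover is clear of it. Next is the press.

{"fn": "carry_out", "kwargs": {
  "slide": [
    [0,0,0.003],
    [0,0,0.005],
    [0,0,0.0075],
    [0,0,0.0085],
    [0,0,0.0085]
  ],
  "roll": [0,0,0,0,0],
  "claw": [0.085,0.085,0.085,0.085,0.085]
}}

```text
clock: 7.9
position: [613.3, -14.8, 265.2]
ee_rot: [0.819, -0.574, 0.0, -0.0]
contact_force: [-0.1, 0.3, 3.8]
gripper_width: 85.1
grasp_force: 1.9
```

{"fn": "carry_out", "kwargs": {
  "slide": [
    [0,0,0.001],
    [0,0,0.0015],
    [0,0,0.0015]
  ],
  "roll": [0,0,0],
  "claw": [0.085,0.085,0.085]
}}

```text
clock: 8.28
position: [613.3, -14.8, 265.0]
ee_rot: [0.819, -0.574, 0.001, -0.0]
contact_force: [-2.2, 1.6, 9.2]
gripper_width: 84.9
grasp_force: 5.0
```

Fully down: the force jumped from 3.8 to 9.2 N over 0.2 mm of travel. Now I lift clear and cross to the outer side of the cover.

{"fn": "carry_out", "kwargs": {
  "slide": [
    [0,-0.002,-0.04],
    [0,-0.002,-0.1],
    [0,0.03,-0.1],
    [0,0.078,-0.1],
    [0,0.078,-0.1],
    [0,0.078,-0.06],
    [0,0.078,-0.056],
    [0,0.078,-0.056]
  ],
  "roll": [0,0,0,0,0,0,0,0],
  "claw": [0.085,0.085,0.085,0.085,0.085,0.085,0.085,0.085]
}}

```text
clock: 9.28
position: [540.4, -41.4, 319.3]
ee_rot: [0.819, -0.574, 0.0, 0.0]
contact_force: [0.2, 0.0, 0.7]
gripper_width: 84.9
grasp_force: 0.0
```

```bash
python3 go.py -42 50 155;python3 - <<'E'
from h import *
p=get_image("side"); q=get_image("wrist")
cv2.imwrite("pics/c4.png",np.hstack([cv2.resize(p["img"][130:250,280:400,::-1],(400,400)),q["img"][:,240:,::-1]]))
E
```

```text
t 9.275 tcp [540.4 -41.4 319.3] finger st [-61.2  49.9 159.3] ty ang -160.06 F [0.17 0.05 0.73]
slide [ -0.1 -19.2   4.2] roll -0.06
```

View pics/c4.png

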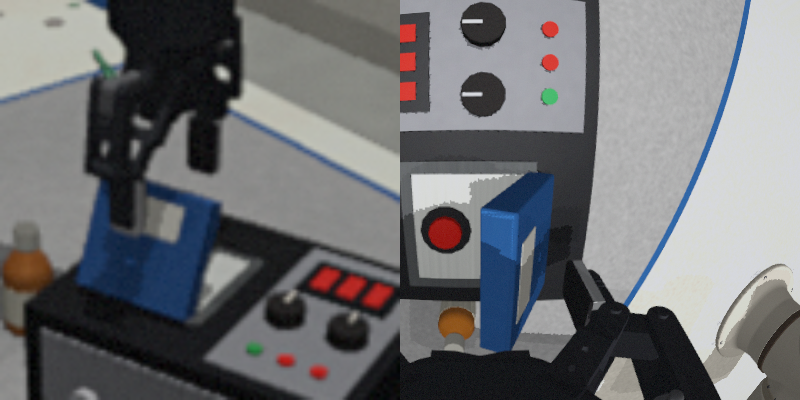

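The finger (right panel, 590,290) is outside the open cover, and the button is back up. I'll sweep the cover down along its arc.

{"fn": "carry_out", "kwargs": {
  "slide": [
    [0,-0.012,0.004],
    [0,-0.019,0.0045],
    [0,-0.026,0.006],
    [0,-0.032,0.0075],
    [0,-0.04,0.011],
    [0,-0.047,0.015],
    [0,-0.055,0.02],
    [0,-0.055,0.02]
  ],
  "roll": [0,0,0,0,0,0,0,0],
  "claw": [0.085,0.085,0.085,0.085,0.085,0.085,0.085,0.085]
}}

```text
clock: 10.38
position: [591.7, -22.7, 297.9]
ee_rot: [0.819, -0.574, -0.001, 0.0]
contact_force: [-1.8, -1.4, 0.8]
gripper_width: 85.2
grasp_force: 1.1
```

```bash
python3 go.py 1 50 134
```

```text
t 10.375 tcp [591.7 -22.7 297.9] finger st [ -6.8  50.1 138. ] ty ang -160.09 F [-1.78 -1.38  0.75]
slide [-0.  -7.6  3.9] roll -0.09
```

{"fn": "carry_out", "kwargs": {
  "slide": [
    [0,-0.008,0.004],
    [0,-0.013,0.009],
    [0,-0.018,0.014],
    [0,-0.021,0.017],
    [0,-0.021,0.019],
    [0,-0.021,0.019]
  ],
  "roll": [0,0,0,0,0,0],
  "claw": [0.085,0.085,0.085,0.085,0.085,0.085]
}}

```text
clock: 11.12
position: [611.8, -15.3, 280.7]
ee_rot: [0.819, -0.574, 0.001, -0.001]
contact_force: [-0.3, 0.4, 3.6]
gripper_width: 85.1
grasp_force: 1.4
```

```bash
python3 go.py 15 50 114
```

```text
t 11.125 tcp [611.8 -15.3 280.7] finger st [ 15.3  50.1 120.5] ty ang -160.06 F [-0.3   0.36  3.61]
slide [ 0.1 -0.2  6.7] roll -0.06
```

{"fn": "carry_out", "kwargs": {
  "slide": [
    [0,0,0.002],
    [0,0,0.004],
    [0,0,0.006],
    [0,0,0.007],
    [0,0,0.007]
  ],
  "roll": [0,0,0,0,0],
  "claw": [0.085,0.085,0.085,0.085,0.085]
}}

```text
clock: 11.75
position: [612.1, -15.3, 274.4]
ee_rot: [0.819, -0.574, 0.002, -0.001]
contact_force: [3.6, 3.0, 7.6]
gripper_width: 85.2
grasp_force: 3.5
```

{"fn": "carry_out", "kwargs": {
  "slide": [
    [0,0,-0.004],
    [0,0,-0.008],
    [0,0,-0.03],
    [0,0,-0.08],
    [0,0,-0.13],
    [0,0,-0.13],
    [0,0,-0.13],
    [0,0,-0.13]
  ],
  "roll": [0,0,0,0,0,0,0,0],
  "claw": [0.085,0.085,0.085,0.085,0.085,0.085,0.085,0.085]
}}

```text
clock: 12.75
position: [610.6, -15.8, 400.9]
ee_rot: [0.819, -0.574, -0.002, 0.002]
contact_force: [0.8, 0.9, -0.0]
gripper_width: 84.9
grasp_force: 0.0
```

```bash
python3 go.py; python3 - <<'E'
from h import *
p=get_image("side"); q=get_image("wrist")
cv2.imwrite("pics/c5.png",np.hstack([cv2.resize(p["img"][120:280,280:440,::-1],(400,400)),q["img"][:,200:600,::-1]]))
for d in place_of(p,"flap_pad")[:1]: print(d,w(p,d["at"]))
E
```

```text
t 12.75 tcp [610.6 -15.8 400.9] finger st [ 12.7  50.3 241.1] ty ang -160.11 F [ 0.77  0.9  -0.02]
{'at': [336.1, 203.4], 'conf': 0.65} [557.81896315 -41.07387641 117.92227748]
```

View pics/c5.png

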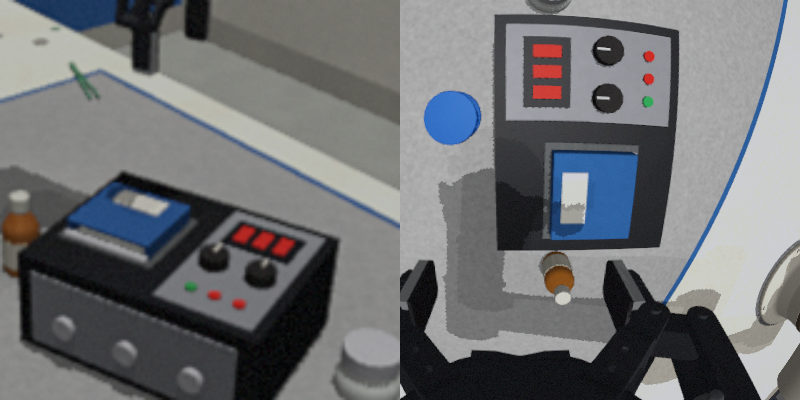

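The cover is shut flat, with its top at z ≈ 118. The pad is at (575,198) in the right half, the arm is clear, and the spool, bottle and tin haven't moved. I'm handing the job in.

```bash
python3 -c "
from bench import *
print(job_done())"
```

```text
the job is handed in; nothing more can be done
None
```

The station is reset and handed in at about 13 s: the cover popped open, the red button was pressed fully and came back up, and the cover is latched shut with the arm clear and the spool, bottle and tin untouched.

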